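# Lock the contact head of a circuit-board test fixture

## Robot

A 6-joint arm with a two-finger parallel gripper is mounted at the origin on the work surface. World frame = base frame: x ahead of the robot, y to its left, z up, the work surface at z = 0. Lengths are in m, angles in rad, forces in N, time in s.
With the tool pointing down it reaches from about 0.35 to 0.85 m from the base axis. Payload 8.1 kg.
Tool frame: the origin (TCP) lies on the mounting face of the last link; the fingertips stand 186 mm ahead of it and the grasp point (between the pads) lies 167 mm ahead of it; y points along the fingers, x is the direction in which the jaws open and shut, and the axes are right-handed (so a half turn about y gives the same grasp; the last joint's range is limited). The gripper opens to 93 mm and grips with 3 to 60 N. Pads are 15 mm wide; open, the fingers measure 128 mm over their backs; the gripper's body (75 mm by 188 mm) begins 65 mm behind the grasp point.
Start: joints at [1.205, 0.13, 1.488, -0, 1.523, -0.085], TCP at [0.166, 0.577, 0.405] pointing down, gripper open.
Joint ranges: [-2.96, 2.96], [-0.89, 2.26], [0.02, 2.5], [-1.34, 4.48], [0, 2.73], [-2.66, 2.66]. Speed limits (rad/s): [2.39, 2.39, 2.79, 3.14, 3.14, 3.14].

## Interface

Orientations are given as a rotation vector (axis times angle).
In Python, from plant import robot, imaging gives the robot as it stands.
- The arm moves only by the shell command python3 -m inch 'ROWS' [OPENING] [FORCE]. ROWS is JSON, a list of rows, each an object of numbers: "x", "y", "z": the shift along the tool's x, y, z in mm; "twist": the turn about the tool's y in rad. In form: [{"x": .., "y": .., "z": .., "twist": ..}, ...]. A call has 1 to 12 rows; each row shifts and turns the commanded pose from where the row before left it, along the tool's axes as they then stand; what a row does not reach is not made up. A row lasts 1/10 s, in which the tool goes at most 50 mm and 8.59 degrees, less where a joint would pass 70% of its speed; a pose out of reach is approached as far as the arm can. A call with a gripper value outside its range is refused whole. OPENING is the gripper command: -1 is shut, 1 is fully open, values between are in proportion, set as the call begins (- or left out, the last holds). The fingers move at their own pace and stop on an object; FORCE is the grip in N (left out, the last holds). Time passes only in rows, so rows that do not move let the fingers close. It gives the time, the measured TCP pose, the force and the opening at its end, in the units of the state.
- robot.read_state(): the state, without advancing time (a new reading comes with each control period).
- imaging.read_camera(name): name is "side" or "top"; returns a dict with "color" (480x640x3 uint8, red, green, blue), "depth" (480x640 float32, m along the optical axis (not along the pixel's ray), 0 where there is no reading), "fx", "fy", "cx", "cy" (pixels), "rvec" (rotation vector, rad) and "tvec" (3), from world to camera coordinates, as OpenCV has them. Camera axes: x right, y down, z forward; pixel columns grow to the right and rows downward; lengths in m; the calibration is good to about 2 mm. A picture is of the moment at which its call begins.
- robot.close_job(): hands the job in, once; it reports no verdict.
The state is a dict: "t": time; "q": joint angles; "dq": joint speeds; "joint_torque": joint torques, N m; "tool_pos": TCP position; "orientation": TCP orientation; "force": force on the tool from outside, world axes, zero at the start; "wrist_torque": the same for the moment, N m; "opening": finger opening in m.
Only numpy, scipy, OpenCV 4.12 (cv2) and the standard library are available. Lean on these libraries where they do the work, as an engineer would, in place of code of your own. Each camera call takes 0.05 s, during which the arm holds its last target.

## Task

On the grey test fixture, push the black knob along the long leg of its L-shaped slot until the contact head reaches the circuit board, then push it sideways along the short leg, all the way to the end, so that the head is locked, and leave it there. Only push the knob from outside with the fingers: do not take it between the fingers. Leave the loose things on and around the fixture where they are.

Things in the scene. Friction and masses are not known exactly. Their poses are not given: they have to be found in the camera images.
- fixture: Test fixture, fixed to the table (its place and yaw differ each time). Origin on the table; own x runs along the long leg of the slot towards the circuit board, y to the left of that (direction of the short leg), z up. Housing: x -90 to 32 mm, y -95 to 75 mm, 40 mm high, flat aluminium top with the slot. Beyond it a base plate 8 mm high to x = 195 mm, carrying a green circuit board whose near edge is at x = 119 mm, 23 mm high.
- slot_start (a point): Centre line of the slot at the start of the long leg, on the housing's top face (40 mm above the table). The slot is 13 mm wide, 10 mm deep.
- slot_corner (a point): Centre line of the slot at its corner, on the top face; 65 mm from slot_start along the fixture's x. The inner edge of the corner is rounded (4 mm).
- slot_end (a point): Centre line of the slot at the end of the short leg, on the top face; 32 mm from slot_corner along the fixture's y.
- knob_mid (a point): Point on the axis of the knob at half its height. The knob is an upright black cylinder, 22 mm in diameter, 35 mm high, its underside 5 mm and its top 40 mm above the housing's top (45 to 80 mm above the table). A 10 mm pin below it follows the slot; it cannot turn or be lifted out.
- carriage (a joint): Travel of the carriage with the contact head (black block 16 x 100 mm, top 33 mm above the table, on two steel rods) and the knob along the long leg, in m: 0 at slot_start, 0.065 at the corner and when the head is at the board; the pin has about 1.5 mm of play beyond either end. About 1.5 N of friction, no spring: it stays where it is left. It starts between 0 and 0.018.
- knob (a joint): Travel of the knob along the short leg, in m: 0 in the long leg, 0.032 at the end of the short leg (stop 1.5 mm further). It can move only when the pin is at the corner. About 1 N of friction, no spring.
- jar: Small amber jar with a steel cap, 28 mm in diameter, 36 mm high, standing loose on the housing's top; origin at its underside. To be left alone.
- standoff: Brass standoff, 14 mm in diameter, 26 mm high, standing loose on the housing's top; origin at its underside. To be left alone.
- spare_knob: Small spare black knob, 20 mm in diameter, 18 mm high, standing loose on the housing's top; origin at its underside. To be left alone.
- screwdriver: Screwdriver about 170 mm long, lying loose on the table at the right side (-y) of the fixture. To be left alone.
- breadboard: White breadboard with four black chips, 165 x 55 x 13 mm, loose on the table; origin at its underside. To be left alone.
- spool: Grey spool, 56 mm in diameter, 40 mm high, standing on the table; origin at its underside. To be left alone.
- tin: Tin with a blue label, 60 mm in diameter, 90 mm high, standing on the table; origin at its underside. To be left alone.

How it is judged:
By the outcome, as a careful person would: the job done as asked, in the order asked, and still so for the second after the job is handed in, with the robot touching nothing.
It also fails if it takes over 38 s, if anything falls off the work surface, if the arm or the gripper's body presses on something with over 40 N, if the wrist force passes 120 N, or if a joint passes its speed limit or range.

## Working session

There is one attempt and no reset: what is moved stays moved. The work goes in short steps, Python scripts to look and compute and a shell command to move; the robot and the scene stay as the last step left them, time stands still between calls to the robot, and variables do not carry over. Pictures are saved under pics/ and viewed, and the job is handed in when it is done.

```bash
ls; mkdir -p pics
python3 - <<'E'
from plant import robot, imaging
import cv2
s=robot.read_state();print({k:(v if not hasattr(v,'round') else v) for k,v in s.items()})
for n in("side","top"):
    c=imaging.read_camera(n);cv2.imwrite(f"pics/{n}0.png",c["color"][:,:,::-1]);print(n,c["fx"],c["cx"],c["cy"],c["rvec"],c["tvec"])
E
```

```text
pics
{'t': 0.0, 'q': array([ 1.20461112e+00,  1.31129143e-01,  1.48929706e+00, -1.94615886e-05,
        1.52297017e+00, -8.53972902e-02]), 'dq': array([0.00112505, 0.00096504, 0.00011699, 0.00094813, 0.0004969 ,
       0.00066668]), 'joint_torque': array([-1.59922674e-03, -5.59859347e+01, -4.91740358e+01,  7.65606528e-02,
        3.59778351e-02, -2.19912135e-04]), 'tool_pos': array([0.16616476, 0.57629038, 0.4036965 ]), 'orientation': array([-1.33004255, -0.99878794,  1.00131345]), 'force': array([-0.20116672, -0.13067319,  0.0395316 ]), 'wrist_torque': array([ 0.01935753,  0.05708201, -0.04483788]), 'opening': 0.0928385427710195}
side 516.5730263724441 323.4456395115766 240.70135822616632 [ 2.11317601 -0.28113108  0.1208827 ] [-0.42474391  0.13605001  1.17816625]
top 508.8086501411019 325.25165275676767 245.30895835640632 [ 2.04316385 -2.19018291  0.2324448 ] [0.03655413 0.48622687 1.22095033]
```

View pics/side0.png

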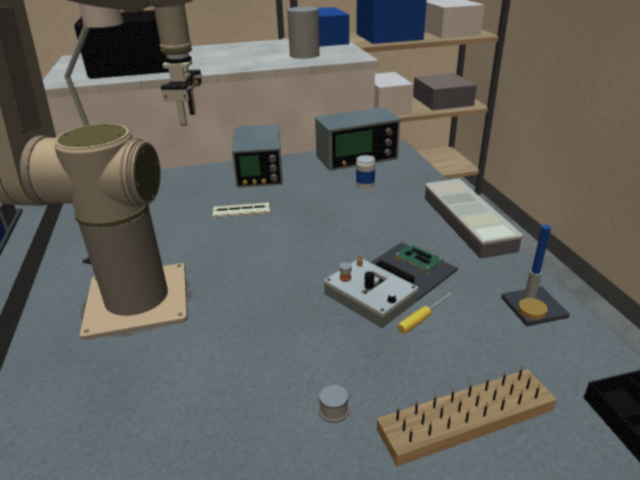

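View pics/top0.png

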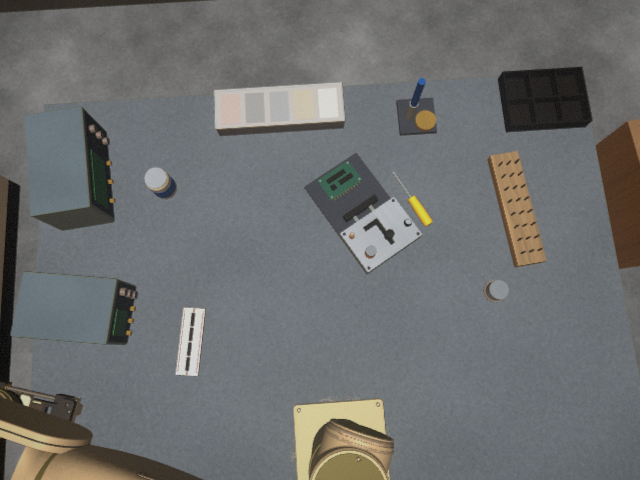

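Run:
```python
from plant import robot
from scipy.spatial.transform import Rotation as R
print(R.from_rotvec(robot.read_state()["orientation"]).as_matrix().round(3))
```

```text
[[ 0.277 -0.001 -0.961]
 [ 0.961 -0.002  0.277]
 [-0.002 -1.     0.   ]]
```

The side view shows the fixture around (385,285). In the top view it is at about (375,210), with the board up and to the left and the knob near (390,236). I'll zoom in next.

Run:
```python
import cv2
a=cv2.imread("pics/top0.png")[145:280,295:445];cv2.imwrite("pics/topz.png",cv2.resize(a,None,fx=4.4,fy=4.4,interpolation=2))
a=cv2.imread("pics/side0.png")[235:340,310:470];cv2.imwrite("pics/sidez.png",cv2.resize(a,None,fx=5,fy=5,interpolation=2))
```

```text
(no output)
```

View pics/topz.png

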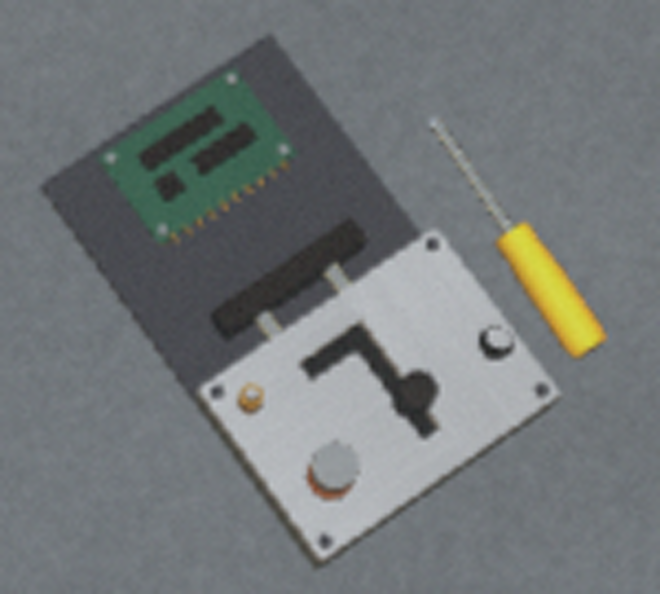

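View pics/sidez.png

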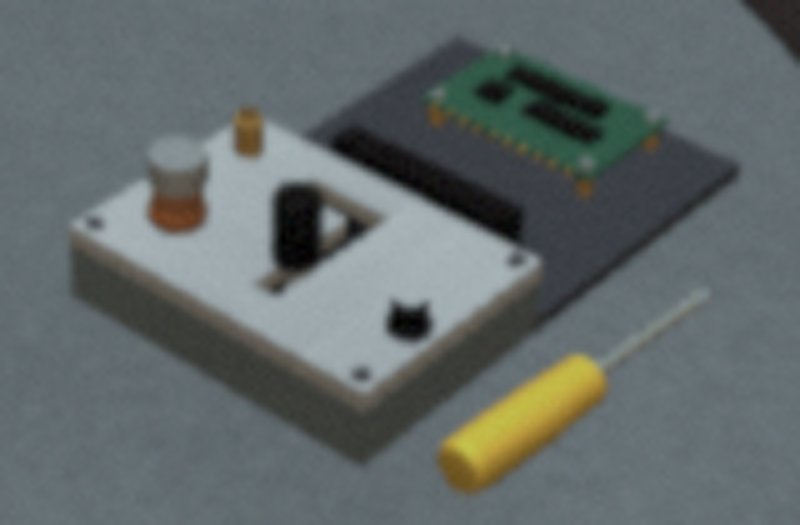

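```bash
cat > h.py <<'E'
import numpy as np, cv2
from plant import robot, imaging
from scipy.spatial.transform import Rotation as Ro
def cast(c,uv,z):
    R=cv2.Rodrigues(np.array(c["rvec"]))[0];t=np.array(c["tvec"])
    uv=np.atleast_2d(uv).astype(float)
    d=np.c_[(uv[:,0]-c["cx"])/c["fx"],(uv[:,1]-c["cy"])/c["fy"],np.ones(len(uv))]@R
    o=-R.T@t
    return o+d*((z-o[2])/d[:,2])[:,None]
def proj(c,P):
    R=cv2.Rodrigues(np.array(c["rvec"]))[0];p=np.atleast_2d(P)@R.T+np.array(c["tvec"])
    return np.c_[p[:,0]/p[:,2]*c["fx"]+c["cx"],p[:,1]/p[:,2]*c["fy"]+c["cy"]]
def housing(c):
    g=c["color"].astype(int); m=((g.min(2)>125)&(g.max(2)-g.min(2)<40)).astype(np.uint8)
    m=cv2.morphologyEx(m,cv2.MORPH_OPEN,np.ones((3,3),np.uint8))
    roi=np.zeros_like(m);roi[180:285,320:445]=1
    cs=cv2.findContours(m*roi,cv2.RETR_EXTERNAL,cv2.CHAIN_APPROX_NONE)[0]
    k=max(cs,key=cv2.contourArea)[:,0]
    return k
E
python3 - <<'E'
from h import *
c=imaging.read_camera("top")
k=housing(c);P=cast(c,k,0.04)[:,:2]*1000
r=cv2.minAreaRect(P.astype(np.float32));print(r);print(cv2.boxPoints(r))
# manual corners
z=np.array([[432,228],[558,395],[320,565],[198,385]])/4.4+[295,145]
print(cast(c,z,.04))
z=np.array([[362,330],[428,432],[308,372],[416,390],[105,155],[285,155],[165,240]])/4.4+[295,145]
print("slot outer corner,start end, short end",cast(c,z,.04).round(4)); print("knobtop",cast(c,z[3],.08))
d=c["depth"];print(d[230:244:2,384:398:2])
E
```

```text
((512.30712890625, -139.2039031982422), (125.84139251708984, 171.59225463867188), 30.962547302246094)
[[ 414.2122   -98.00469]
 [ 502.49258 -245.1457 ]
 [ 610.4021  -180.4031 ]
 [ 522.1217   -33.2621 ]]
[[ 0.60488669 -0.18072741  0.04      ]
 [ 0.5001227  -0.24339308  0.04      ]
 [ 0.41110789 -0.09805435  0.04      ]
 [ 0.52026354 -0.03705888  0.04      ]]
slot outer corner,start end, short end [[ 0.5464 -0.1343  0.04  ]
 [ 0.4836 -0.1666  0.04  ]
 [ 0.5236 -0.1009  0.04  ]
 [ 0.5087 -0.1621  0.04  ]
 [ 0.6626  0.007   0.04  ]
 [ 0.6554 -0.0987  0.04  ]
 [ 0.6083 -0.0244  0.04  ]]
knobtop [[ 0.49972337 -0.15604062  0.08      ]]
[[1.3018366 1.2953789 1.2475684 1.2481959 1.2518524 1.2903135 1.2888237]
 [1.2998319 1.2467413 1.2512432 1.2457987 1.2451023 1.2450837 1.2901869]
 [1.2992936 1.2472218 1.2480332 1.249703  1.2453154 1.2492033 1.2859042]
 [1.2898628 1.2498546 1.2450836 1.2451152 1.2444526 1.2868441 1.2833574]
 [1.2838284 1.2628357 1.2584013 1.2558397 1.2691473 1.2866029 1.285868 ]
 [1.2856356 1.2821333 1.2772007 1.294168  1.2973896 1.2853047 1.2829   ]
 [1.2838432 1.288124  1.2802178 1.2932248 1.2974498 1.2890418 1.2861717]]
```

Run:
```python
from h import *
c=imaging.read_camera("top")
k=housing(c);P=cast(c,k,0.04)[:,:2]*1000
r=cv2.minAreaRect(P.astype(np.float32));a=np.radians(r[2]);ex=np.array([np.cos(a),np.sin(a)]);ey=np.array([-ex[1],ex[0]])
O=np.array(r[0])+29*ex+10*ey;print("O",O,r[2])
np.savez("fx.npz",O=O,ex=ex,ey=ey)
F=lambda p:np.c_[(p-O)@ex,(p-O)@ey]
g=c["color"].astype(int)
m=np.zeros(g.shape[:2],np.uint8);cv2.fillPoly(m,[k],1)
dark=((g.max(2)<75)&(m>0)).astype(np.uint8)
n,l,st,_=cv2.connectedComponentsWithStats(dark)
for i in range(1,n):
    if st[i,4]<12: continue
    ys,xs=np.where(l==i);q=F(cast(c,np.c_[xs,ys],.04)[:,:2]*1000)
    print(st[i,4],"min",q.min(0).round(1),"max",q.max(0).round(1),"mean",q.mean(0).round(1))
    if st[i,4]>150:
        for lo,hi in((-60,-30),(-30,-20),(-20,-10),(-10,0),(0,15)):
            s=q[(q[:,0]>=lo)&(q[:,0]<hi)]; 
            if len(s):print(lo,s[:,1].min().round(1),s[:,1].max().round(1))
# depth cloud
R=cv2.Rodrigues(np.array(c["rvec"]))[0];t=np.array(c["tvec"])
vv,uu=np.mgrid[170:285,315:445];d=c["depth"][170:285,315:445]
X=np.stack([(uu-c["cx"])/c["fx"]*d,(vv-c["cy"])/c["fy"]*d,d],-1)-t;X=X@R
h=(X[...,2]>.052).astype(np.uint8)
print("top z median",np.median(X[...,2][m[170:285,315:445]>0]))
n,l,st,_=cv2.connectedComponentsWithStats(h)
for i in range(1,n):
    if st[i,4]<6: continue
    p=X[l==i]*1000;zt=np.percentile(p[:,2],80);p=p[p[:,2]>zt-6]
    q=F(p[:,:2]);print(st[i],"z",zt.round(1),"fix",((q.min(0)+q.max(0))/2).round(1),q.mean(0).round(1),np.ptp(q,axis=0).round(1))
```

```text
O [ 532.99835012 -115.32070818] 30.849023818969727
193 min [-66.5 -37.4] max [ 7.2 16.9] mean [-25.5 -16.2]
-60 -37.4 -11.5
-30 -23.3 -14.9
-20 -23.2 -14.4
-10 -23.1 14.3
0 -22.6 16.9
14 min [-54.9 -85.4] max [-39.2 -73.3] mean [-48.6 -77.8]
top z median 0.04076250234490682
[70 59 10 11 81] z 81.9 fix [-48.9 -18.9] [-49.5 -19.1] [21.2 20.4]
[35 62  5  6 18] z 61.2 fix [ 4.1 55.4] [ 3.8 55.9] [12.3 11.7]
[ 51  75  11  13 105] z 78.8 fix [-116.6  154.7] [-58.5  46.6] [145.2 248.4]
```

The top view gives a fixture yaw of about 30.85°. In fixture coordinates (mm):
- **Knob:** (-49, -19)
- **Slot corner:** about x = 0
- **Standoff:** (4, 55)
- **Jar:** near (-58, 47)
- **Spare knob:** (-48, -78)

I'll close the fingers and turn the tool so that its x axis is the fixture's x and its z axis is the fixture's y, then use the closed fingers as the pusher.

```bash
cat > st.py <<'E'
from h import *
f=np.load("fx.npz");s=robot.read_state();p=s["tool_pos"]*1000
O,ex,ey=f["O"],f["ex"],f["ey"];M=Ro.from_rotvec(s["orientation"]).as_matrix()
print("t",round(s["t"],2),"fix xy",((p[:2]-O)@ex).round(1),((p[:2]-O)@ey).round(1),"tip z",(p[2]-186*-M[2,1]).round(1),"yaw err deg",round(float(np.degrees(np.arctan2(M[1,0],M[0,0])-np.arctan2(ex[1],ex[0]))),2),"tilt",M[2,1].round(4),"F fix",np.round([s["force"][:2]@ex,s["force"][:2]@ey,s["force"][2]],1),"open",round(s["opening"],4),"q",s["q"].round(2))
E
python3 -m inch '[{"x":20,"twist":0.15},{"x":20,"twist":0.15},{"x":20,"twist":0.15},{"x":20,"twist":0.15},{"x":20,"twist":0.15},{"z":-20},{"z":-40},{"z":-40},{"z":-40},{"z":-40},{"z":-40},{"z":-40}]' -1 10; python3 st.py
```

```text
t 0.2 fix xy 39.8 781.9 tip z 218.1 yaw err deg 43.06 tilt -1.0 F fix [-0.7  0.   0. ] open 0.0931 q [ 1.2   0.13  1.49 -0.    1.52 -0.09]$[0]: bad value
```

```bash
python3 -m inch '[{"x":20,"y":0,"z":0,"twist":0.149},{"x":20,"y":0,"z":0,"twist":0.149},{"x":20,"y":0,"z":0,"twist":0.149},{"x":20,"y":0,"z":0,"twist":0.149},{"x":20,"y":0,"z":0,"twist":0.149},{"x":0,"y":0,"z":-20,"twist":0.006},{"x":0,"y":0,"z":-40,"twist":0},{"x":0,"y":0,"z":-40,"twist":0},{"x":0,"y":0,"z":-40,"twist":0},{"x":0,"y":0,"z":-40,"twist":0},{"x":0,"y":0,"z":-40,"twist":0},{"x":0,"y":0,"z":-40,"twist":0}]' -1 10; python3 st.py
```

```text
t: 1.4
tool_pos: [0.3538, 0.4338, 0.4045]
orientation: [-1.529, -0.422, 0.423]
force: [0.2, 0.4, -0.5]
opening: 0.0024
t 1.4 fix xy 127.7 563.3 tip z 218.5 yaw err deg 0.04 tilt -1.0 F fix [ 0.4  0.3 -0.5] open 0.0024 q [ 0.8   0.02  1.6  -0.    1.52  0.26]
```

```bash
python3 -m inch '[{"x":0,"y":0,"z":-45,"twist":0},{"x":0,"y":0,"z":-45,"twist":0},{"x":0,"y":0,"z":-45,"twist":0},{"x":0,"y":0,"z":-45,"twist":0},{"x":-20,"y":0,"z":-45,"twist":0},{"x":-20,"y":0,"z":-45,"twist":0},{"x":-20,"y":0,"z":-45,"twist":0},{"x":-30,"y":0,"z":-40,"twist":0},{"x":-30,"y":0,"z":-35,"twist":0},{"x":-30,"y":0,"z":-35,"twist":0},{"x":-30,"y":0,"z":-30,"twist":0},{"x":0,"y":0,"z":0,"twist":0}]'; python3 st.py
```

```text
t: 2.6
tool_pos: [0.4313, -0.0515, 0.4047]
orientation: [-1.532, -0.418, 0.419]
force: [-0.5, 1.1, 0.7]
opening: 0.0002
t 2.6 fix xy -54.6 106.9 tip z 218.7 yaw err deg -0.29 tilt -1.0 F fix [0.1 1.2 0.7] open 0.0002 q [-0.24 -0.33  1.92 -0.    1.55 -0.77]
```

```bash
python3 -m inch '[{"x":-8,"y":0,"z":-30,"twist":-0.005},{"x":-8,"y":0,"z":-30,"twist":0},{"x":-8,"y":0,"z":-30,"twist":0},{"x":-10,"y":0,"z":-30,"twist":0},{"x":0,"y":30,"z":-6,"twist":0},{"x":0,"y":30,"z":0,"twist":0},{"x":0,"y":30,"z":0,"twist":0},{"x":0,"y":0,"z":0,"twist":0},{"x":0,"y":0,"z":0,"twist":0}]'; python3 st.py
python3 - <<'E'
from h import *
for n,(a,b,cc,d) in {"side":(200,340,290,470),"top":(145,280,295,445)}.items():
    c=imaging.read_camera(n);cv2.imwrite(f"pics/{n}1.png",cv2.resize(c["color"][a:b,cc:d,::-1],None,fx=4,fy=4,interpolation=2))
E
```

```text
t: 3.5
tool_pos: [0.4685, -0.1723, 0.3148]
orientation: [-1.527, -0.426, 0.427]
force: [-0.1, 0.2, 0.8]
opening: 0.0008
t 3.5 fix xy -84.6 -15.9 tip z 128.8 yaw err deg 0.36 tilt -1.0 F fix [0.1 0.2 0.8] open 0.0008 q [-0.46 -0.08  1.87  0.    1.35 -1.  ]
```

View pics/side1.png

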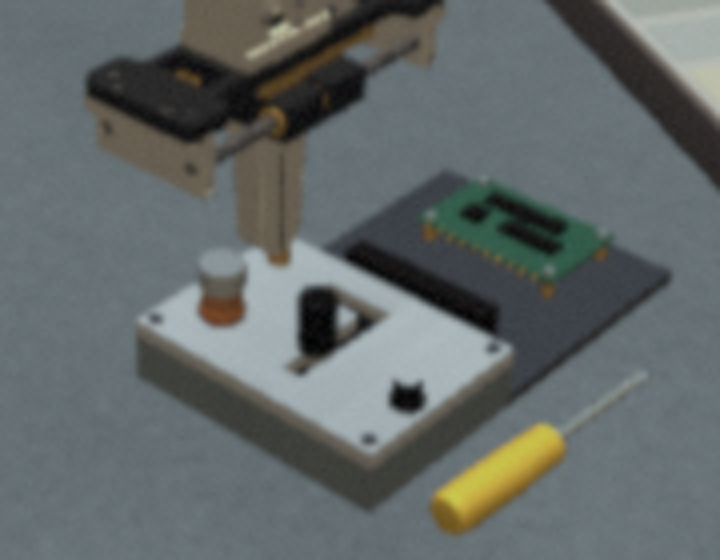

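View pics/top1.png

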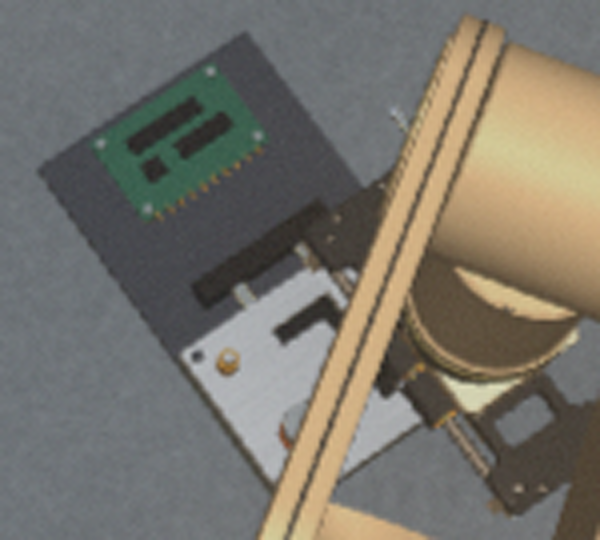

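Both views show the closed fingers above the area behind the knob, clear of the jar at zoomed side (222,285). Next I'll back off 5 mm and go down.

```bash
python3 -m inch '[{"x":-5,"y":0,"z":-3,"twist":0.006},{"x":0,"y":20,"z":0,"twist":0},{"x":0,"y":20,"z":0,"twist":0},{"x":0,"y":20,"z":0,"twist":0},{"x":0,"y":12,"z":0,"twist":0},{"x":0,"y":0,"z":0,"twist":0},{"x":0,"y":0,"z":0,"twist":0},{"x":0,"y":0,"z":0,"twist":0}]'; python3 st.py
python3 - <<'E'
from h import *
for n,(a,b,cc,d) in {"side":(200,340,290,470)}.items():
    c=imaging.read_camera(n);cv2.imwrite(f"pics/{n}2.png",cv2.resize(c["color"][a:b,cc:d,::-1],None,fx=4,fy=4,interpolation=2))
E
```

```text
t: 4.4
tool_pos: [0.4662, -0.1785, 0.2442]
orientation: [-1.531, -0.423, 0.42]
force: [-0.4, -0.0, -0.3]
opening: 0.0005
t 4.4 fix xy -89.7 -20.0 tip z 58.2 yaw err deg -0.03 tilt -1.0 F fix [-0.4  0.2 -0.3] open 0.0005 q [-0.47 -0.    1.93  0.    1.21 -1.01]
```

View pics/side2.png

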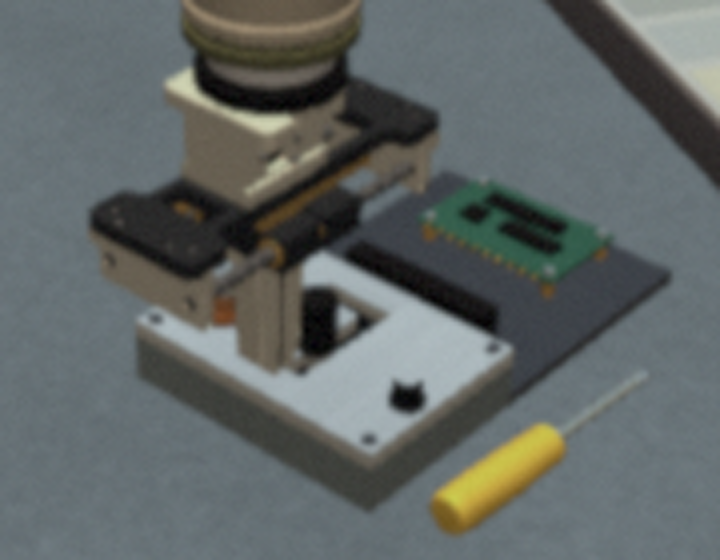

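The fingers are down behind the knob and touch nothing. I'll now push along the long leg.

```bash
python3 -m inch '[{"x":5,"y":0,"z":0,"twist":0},{"x":5,"y":0,"z":0,"twist":0},{"x":5,"y":0,"z":0,"twist":0},{"x":5,"y":0,"z":0,"twist":0},{"x":5,"y":0,"z":0,"twist":0},{"x":5,"y":0,"z":0,"twist":0},{"x":5,"y":0,"z":0,"twist":0},{"x":5,"y":0,"z":0,"twist":0},{"x":5,"y":0,"z":0,"twist":0},{"x":4,"y":0,"z":0,"twist":0},{"x":3,"y":0,"z":0,"twist":0},{"x":0,"y":0,"z":0,"twist":0}]'; python3 st.py; python3 -m inch '[{"x":2,"y":0,"z":0,"twist":0},{"x":2,"y":0,"z":0,"twist":0},{"x":0,"y":0,"z":0,"twist":0},{"x":0,"y":0,"z":0,"twist":0}]';python3 st.py
python3 - <<'E'
from h import *
for n,(a,b,cc,d) in {"side":(200,340,290,470)}.items():
    c=imaging.read_camera(n);cv2.imwrite(f"pics/{n}3.png",cv2.resize(c["color"][a:b,cc:d,::-1],None,fx=4,fy=4,interpolation=2))
E
```

```text
t: 5.65
tool_pos: [0.5106, -0.1512, 0.2426]
orientation: [-1.529, -0.422, 0.422]
force: [0.5, -0.6, -0.3]
opening: 0.0004
t 5.65 fix xy -37.7 -19.3 tip z 56.6 yaw err deg -0.01 tilt -1.0 F fix [ 0.1 -0.8 -0.3] open 0.0004 q [-0.38  0.09  1.84  0.    1.21 -0.92]
t: 6.05
tool_pos: [0.5137, -0.1494, 0.2426]
orientation: [-1.529, -0.422, 0.422]
force: [-0.1, -0.2, 0.1]
opening: 0.0006
t 6.05 fix xy -34.1 -19.3 tip z 56.6 yaw err deg -0.02 tilt -1.0 F fix [-0.1 -0.1  0.1] open 0.0006 q [-0.38  0.1   1.83  0.    1.21 -0.92]
```

View pics/side3.png

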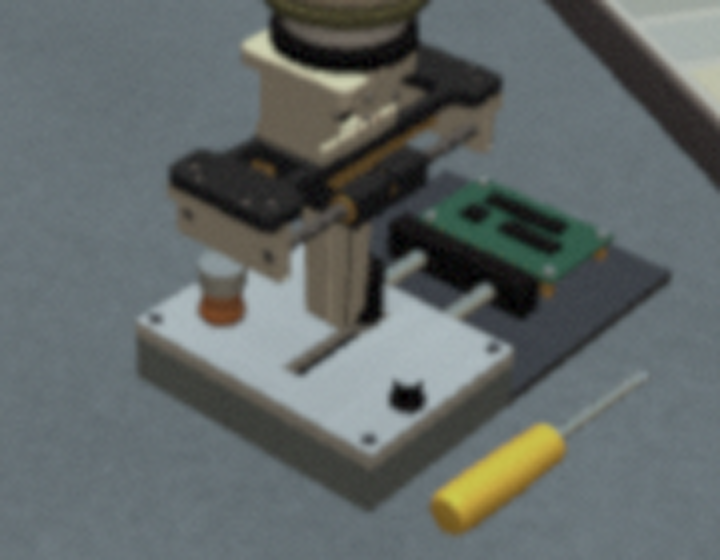

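The head is close to the board now, and the knob is near zoomed (372,290). I'll creep forward until I feel the stop.

```bash
python3 -m inch '[{"x":1.5,"y":0,"z":0,"twist":0},{"x":1.5,"y":0,"z":0,"twist":0},{"x":0,"y":0,"z":0,"twist":0}]';python3 st.py; python3 -m inch '[{"x":1,"y":0,"z":0,"twist":0},{"x":0,"y":0,"z":0,"twist":0}]';python3 st.py;  python3 -m inch '[{"x":1,"y":0,"z":0,"twist":0},{"x":0,"y":0,"z":0,"twist":0}]';python3 st.py
```

```text
t: 6.4
tool_pos: [0.5163, -0.1478, 0.2427]
orientation: [-1.529, -0.422, 0.422]
force: [-0.4, -0.6, -0.5]
opening: 0.0002
t 6.4 fix xy -31.0 -19.4 tip z 56.7 yaw err deg -0.02 tilt -1.0 F fix [-0.7 -0.3 -0.5] open 0.0002 q [-0.37  0.1   1.83  0.    1.21 -0.91]
t: 6.6
tool_pos: [0.5172, -0.1474, 0.2427]
orientation: [-1.529, -0.422, 0.422]
force: [-1.2, 0.3, -0.8]
opening: 0.0005
t 6.6 fix xy -30.0 -19.4 tip z 56.7 yaw err deg -0.02 tilt -1.0 F fix [-0.9  0.8 -0.8] open 0.0005 q [-0.37  0.1   1.82  0.    1.21 -0.91]
t: 6.8
tool_pos: [0.518, -0.1469, 0.2427]
orientation: [-1.529, -0.422, 0.422]
force: [-1.9, -0.2, 0.1]
opening: 0.0006
t 6.8 fix xy -29.0 -19.4 tip z 56.7 yaw err deg -0.02 tilt -1.0 F fix [-1.7  0.8  0.1] open 0.0006 q [-0.37  0.11  1.82  0.    1.21 -0.91]
```

```bash
for i in 1; do :; done; python3 -m inch '[{"x":1,"y":0,"z":0,"twist":0},{"x":0,"y":0,"z":0,"twist":0}]' >/dev/null;python3 st.py; python3 -m inch '[{"x":0.7,"y":0,"z":0,"twist":0},{"x":0,"y":0,"z":0,"twist":0}]'>/dev/null;python3 st.py
```

```text
t 7.0 fix xy -28.0 -19.4 tip z 56.7 yaw err deg -0.02 tilt -1.0 F fix [-0.9  0.3 -0.4] open 0.0004 q [-0.37  0.11  1.82  0.    1.21 -0.91]
t 7.2 fix xy -27.3 -19.4 tip z 56.7 yaw err deg -0.02 tilt -1.0 F fix [-0.6  0.4 -0.7] open 0.0008 q [-0.37  0.11  1.82  0.    1.21 -0.91]
```

```bash
python3 -m inch '[{"x":0.7,"y":0,"z":0,"twist":0},{"x":0,"y":0,"z":0,"twist":0}]' >/dev/null;python3 st.py; python3 -m inch '[{"x":0.7,"y":0,"z":0,"twist":0},{"x":0,"y":0,"z":0,"twist":0}]'>/dev/null;python3 st.py
python3 - <<'E'
from h import *
for n,(a,b,cc,d) in {"side":(230,300,340,440),"top":(145,245,295,405)}.items():
    c=imaging.read_camera(n);cv2.imwrite(f"pics/{n}4.png",cv2.resize(c["color"][a:b,cc:d,::-1],None,fx=6,fy=6,interpolation=2))
E
```

```text
t 7.4 fix xy -26.6 -19.4 tip z 56.7 yaw err deg -0.02 tilt -1.0 F fix [-1.9  1.1 -0.5] open 0.0002 q [-0.37  0.11  1.82  0.    1.21 -0.91]
t 7.6 fix xy -25.9 -19.5 tip z 56.8 yaw err deg -0.02 tilt -1.0 F fix [-1.9  0.8 -0.8] open 0.0006 q [-0.37  0.11  1.82  0.    1.21 -0.91]
```

View pics/side4.png

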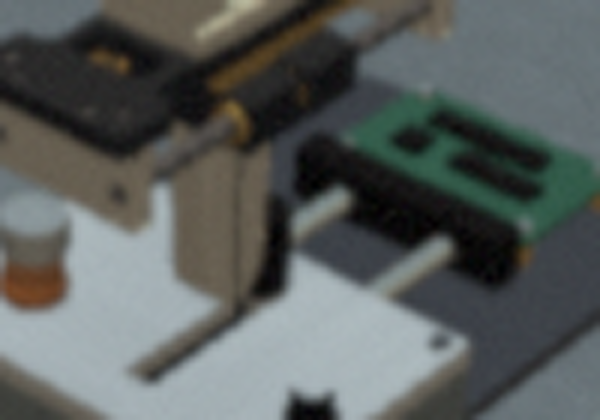

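View pics/top4.png

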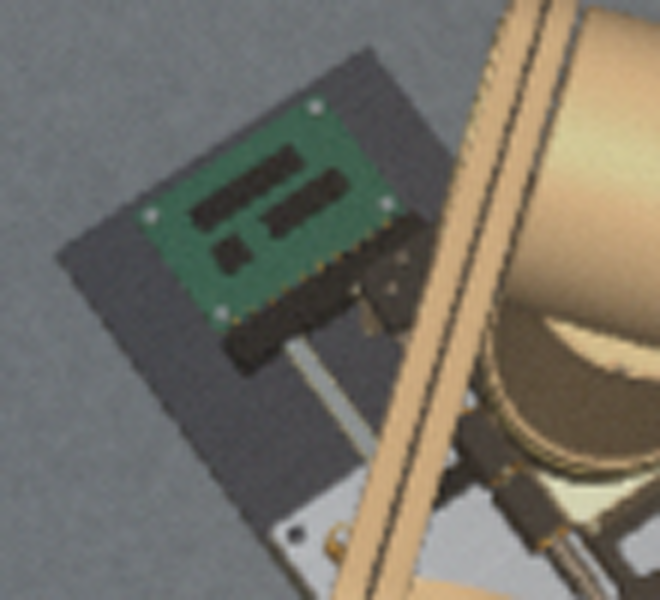

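Head and board look very close. I'll keep creeping to find the stop.

```bash
python3 -m inch '[{"x":0.6,"y":0,"z":0,"twist":0},{"x":0,"y":0,"z":0,"twist":0}]' >/dev/null;python3 st.py; python3 -m inch '[{"x":0.6,"y":0,"z":0,"twist":0},{"x":0,"y":0,"z":0,"twist":0}]'>/dev/null;python3 st.py
```

```text
t 7.9 fix xy -25.3 -19.5 tip z 56.8 yaw err deg -0.02 tilt -1.0 F fix [-0.5  1.  -1.2] open 0.0003 q [-0.37  0.11  1.81 -0.    1.21 -0.9 ]
t 8.1 fix xy -24.8 -19.5 tip z 56.7 yaw err deg -0.03 tilt -1.0 F fix [-0.6 -0.5 -0.3] open 0.0003 q [-0.37  0.11  1.81  0.    1.21 -0.9 ]
```

```bash
python3 -m inch '[{"x":0.7,"y":0,"z":0,"twist":0},{"x":0,"y":0,"z":0,"twist":0}]' >/dev/null;python3 st.py; python3 -m inch '[{"x":0.7,"y":0,"z":0,"twist":0},{"x":0,"y":0,"z":0,"twist":0}]'>/dev/null;python3 st.py;  python3 - <<'E'
from h import *
f=np.load("fx.npz");O,ex,ey=f["O"],f["ex"],f["ey"]
c=imaging.read_camera("top");g=c["color"].astype(int)
roi=np.zeros(g.shape[:2],bool);roi[150:245,295:365]=1
gm=roi&(g[...,1]>g[...,0]+20)
ys,xs=np.where(gm);q=(cast(c,np.c_[xs,ys],.023)[:,:2]*1000-O);q=np.c_[q@ex,q@ey]
print("board x",np.percentile(q[:,0],[1,3,97]).round(1),"y",np.percentile(q[:,1],[1,99]).round(1))
# head brightness profile along x at head top z=33 for fixture y 20..40
from scipy.ndimage import map_coordinates
for y0 in(25,33,):
  xsf=np.arange(80,135,3.)
  P=np.c_[O+xsf[:,None]*ex+y0*ey,np.full(len(xsf),33)]/1000
  uv=proj(c,P);print([(int(x),int(map_coordinates(g.sum(2)/3,[[v],[u]],order=1)[0])) for x,(u,v) in zip(xsf,uv)])
E
```

```text
t 8.3 fix xy -24.0 -19.5 tip z 56.7 yaw err deg -0.02 tilt -1.0 F fix [-0.7 -0.1 -0.4] open -0.0001 q [-0.36  0.11  1.81 -0.    1.21 -0.9 ]
t 8.5 fix xy -23.3 -19.5 tip z 56.8 yaw err deg -0.02 tilt -1.0 F fix [-0.5  0.2  0.8] open 0.0006 q [-0.36  0.12  1.81  0.    1.21 -0.9 ]
board x [118.7 119.4 180.4] y [-58.5  39.3]
[(80, 77), (83, 76), (86, 82), (89, 79), (92, 74), (95, 60), (98, 42), (101, 46), (104, 48), (107, 47), (110, 50), (113, 56), (116, 80), (119, 79), (122, 78), (125, 81), (128, 77), (131, 80), (134, 67)]
[(80, 73), (83, 74), (86, 75), (89, 74), (92, 67), (95, 43), (98, 42), (101, 47), (104, 45), (107, 47), (110, 48), (113, 59), (116, 77), (119, 92), (122, 106), (125, 85), (128, 80), (131, 80), (134, 79)]
```

The picture puts the head's front edge at fixture x ≈ 114.5, and the board edge is at 119, so about 4 mm remain. The fingers are thinner at the tips than I assumed. I'll continue.

```bash
python3 -m inch '[{"x":1,"y":0,"z":0,"twist":0},{"x":1,"y":0,"z":0,"twist":0},{"x":0,"y":0,"z":0,"twist":0}]' >/dev/null;python3 st.py; python3 -m inch '[{"x":1,"y":0,"z":0,"twist":0},{"x":0,"y":0,"z":0,"twist":0}]'>/dev/null;python3 st.py; python3 -m inch '[{"x":0.7,"y":0,"z":0,"twist":0},{"x":0,"y":0,"z":0,"twist":0}]'>/dev/null;python3 st.py
```

```text
t 8.85 fix xy -21.7 -19.5 tip z 56.7 yaw err deg -0.03 tilt -1.0 F fix [-5.2  0.5  1.1] open 0.0006 q [-0.36  0.12  1.81 -0.    1.22 -0.9 ]
t 9.05 fix xy -21.2 -19.5 tip z 56.6 yaw err deg -0.03 tilt -1.0 F fix [-8.6  1.5  3.6] open 0.0007 q [-0.36  0.12  1.81 -0.    1.22 -0.9 ]
t 9.25 fix xy -20.9 -19.6 tip z 56.6 yaw err deg -0.04 tilt -1.0 F fix [-12.1   2.5   5.6] open 0.0003 q [-0.36  0.12  1.8  -0.    1.22 -0.9 ]
```

The stop is reached: force 12 N with the position stalling, so the carriage is at the corner. Next I'll back off, lift, and go round to the -y side.

```bash
python3 -m inch '[{"x":-6,"y":0,"z":0,"twist":0},{"x":-6,"y":0,"z":0,"twist":0},{"x":0,"y":-20,"z":0,"twist":0},{"x":0,"y":-20,"z":0,"twist":0},{"x":5,"y":0,"z":-15,"twist":0},{"x":10,"y":0,"z":-16,"twist":0},{"x":10,"y":0,"z":0,"twist":0},{"x":10,"y":0,"z":0,"twist":0},{"x":0,"y":0,"z":0,"twist":0},{"x":0,"y":0,"z":0,"twist":0}]' >/dev/null;python3 st.py
python3 - <<'E'
from h import *
for n,(a,b,cc,d) in {"side":(200,340,290,470),"top":(145,280,295,445)}.items():
    c=imaging.read_camera(n);cv2.imwrite(f"pics/{n}5.png",cv2.resize(c["color"][a:b,cc:d,::-1],None,fx=4,fy=4,interpolation=2))
E
```

```text
t 10.25 fix xy 3.5 -49.7 tip z 96.4 yaw err deg 0.04 tilt -1.0 F fix [-0.1 -0.1  0.1] open 0.0003 q [-0.36  0.17  1.67  0.    1.3  -0.9 ]
```

View pics/side5.png

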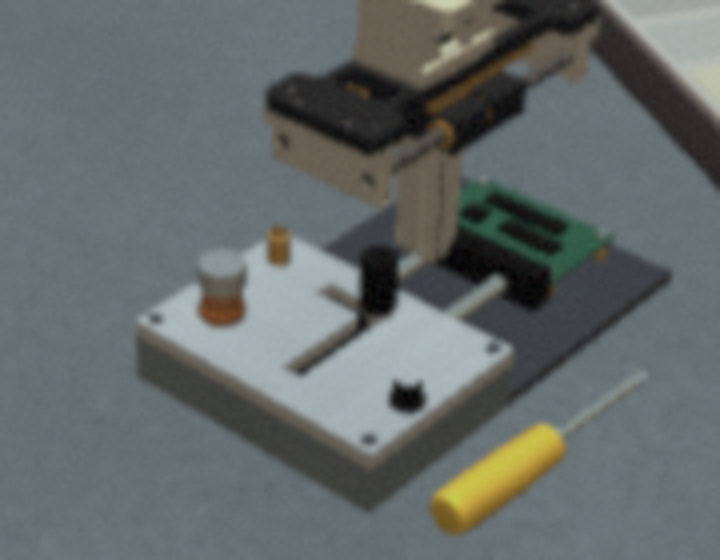

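View pics/top5.png

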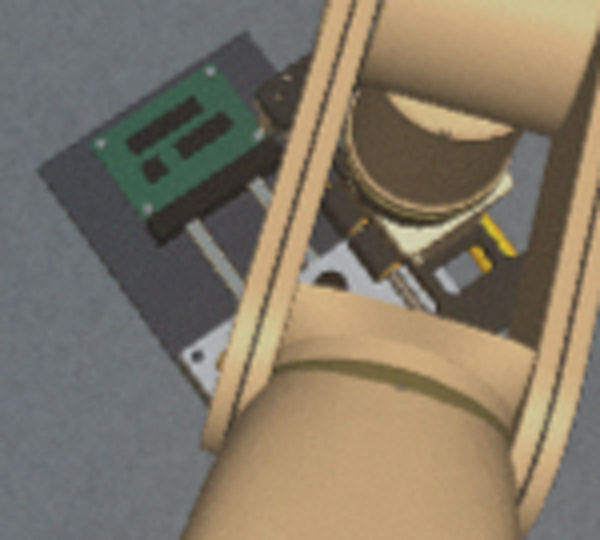

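The side view shows the knob at the corner, zoomed (378,280), the head against the board, and the fingers above on the -y side. I'll go down and push in +y.

```bash
python3 -m inch '[{"x":-2,"y":20,"z":0,"twist":0},{"x":0,"y":18,"z":0,"twist":0},{"x":0,"y":0,"z":0,"twist":0},{"x":0,"y":0,"z":5,"twist":0},{"x":0,"y":0,"z":4,"twist":0},{"x":0,"y":0,"z":4,"twist":0},{"x":0,"y":0,"z":4,"twist":0},{"x":0,"y":0,"z":0,"twist":0}]' >/dev/null;python3 st.py; python3 -m inch '[{"x":0,"y":0,"z":3,"twist":0},{"x":0,"y":0,"z":3,"twist":0},{"x":0,"y":0,"z":0,"twist":0}]' >/dev/null;python3 st.py
```

```text
t 11.15 fix xy 1.6 -33.2 tip z 59.6 yaw err deg -0.0 tilt -1.0 F fix [0.3 0.2 0.4] open 0.0004 q [-0.34  0.18  1.73  0.    1.23 -0.88]
t 11.45 fix xy 1.3 -27.1 tip z 58.7 yaw err deg -0.02 tilt -1.0 F fix [0.1 0.2 0. ] open 0.0006 q [-0.34  0.17  1.74  0.    1.22 -0.88]
```

```bash
python3 -m inch '[{"x":0,"y":0,"z":3,"twist":0},{"x":0,"y":0,"z":3,"twist":0},{"x":0,"y":0,"z":3,"twist":0},{"x":0,"y":0,"z":3,"twist":0},{"x":0,"y":0,"z":0,"twist":0}]' >/dev/null;python3 st.py;python3 -m inch '[{"x":0,"y":0,"z":2,"twist":0},{"x":0,"y":0,"z":2,"twist":0},{"x":0,"y":0,"z":0,"twist":0}]' >/dev/null;python3 st.py
python3 - <<'E'
from h import *
for n,(a,b,cc,d) in {"side":(200,340,290,470)}.items():
    c=imaging.read_camera(n);cv2.imwrite(f"pics/{n}6.png",cv2.resize(c["color"][a:b,cc:d,::-1],None,fx=4,fy=4,interpolation=2))
E
```

```text
t 11.95 fix xy 1.3 -14.9 tip z 58.6 yaw err deg -0.0 tilt -1.0 F fix [ 0.4 -0.3 -0.1] open 0.0003 q [-0.32  0.15  1.77  0.    1.22 -0.86]
t 12.25 fix xy 1.2 -11.1 tip z 58.6 yaw err deg -0.02 tilt -1.0 F fix [ 0.4 -0.3  0.3] open 0.0006 q [-0.32  0.14  1.78  0.    1.22 -0.86]
```

View pics/side6.png

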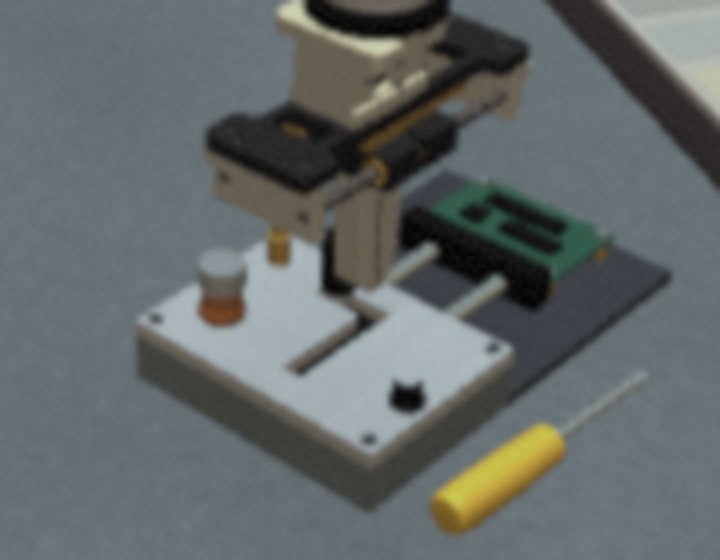

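The knob is moving along the short leg, zoomed (335,265). I'll continue slowly to the end stop.

```bash
python3 -m inch '[{"x":0,"y":0,"z":1.5,"twist":0},{"x":0,"y":0,"z":1.5,"twist":0},{"x":0,"y":0,"z":0,"twist":0}]' >/dev/null;python3 st.py;python3 -m inch '[{"x":0,"y":0,"z":1,"twist":0},{"x":0,"y":0,"z":1,"twist":0},{"x":0,"y":0,"z":0,"twist":0}]' >/dev/null;python3 st.py;python3 -m inch '[{"x":0,"y":0,"z":1,"twist":0},{"x":0,"y":0,"z":0,"twist":0}]' >/dev/null;python3 st.py
```

```text
t 12.6 fix xy 1.3 -8.3 tip z 58.6 yaw err deg -0.02 tilt -1.0 F fix [-0.6 -0.1 -0.1] open 0.0002 q [-0.32  0.14  1.78 -0.    1.22 -0.85]
t 12.9 fix xy 1.3 -6.3 tip z 58.7 yaw err deg -0.02 tilt -1.0 F fix [ 0.6 -0.2 -0.9] open 0.0004 q [-0.31  0.13  1.79 -0.    1.22 -0.85]
t 13.1 fix xy 1.3 -5.4 tip z 58.7 yaw err deg -0.02 tilt -1.0 F fix [-0.9 -0.4 -0.7] open 0.0007 q [-0.31  0.13  1.79 -0.    1.22 -0.85]
```

```bash
python3 -m inch '[{"x":0,"y":0,"z":1,"twist":0},{"x":0,"y":0,"z":0,"twist":0}]' >/dev/null;python3 st.py;python3 -m inch '[{"x":0,"y":0,"z":1,"twist":0},{"x":0,"y":0,"z":0,"twist":0}]' >/dev/null;python3 st.py;python3 -m inch '[{"x":0,"y":0,"z":0.7,"twist":0},{"x":0,"y":0,"z":0,"twist":0}]' >/dev/null;python3 st.py
```

```text
t 13.3 fix xy 1.3 -4.9 tip z 58.8 yaw err deg -0.03 tilt -1.0 F fix [-0.  -5.  -3.5] open 0.0005 q [-0.31  0.13  1.79 -0.    1.22 -0.85]
t 13.5 fix xy 1.2 -4.5 tip z 58.9 yaw err deg -0.04 tilt -1.0 F fix [-0.5 -9.  -5.2] open 0.0006 q [-0.31  0.13  1.79 -0.    1.22 -0.85]
t 13.7 fix xy 1.2 -4.1 tip z 58.9 yaw err deg -0.05 tilt -1.0 F fix [  1.1 -11.7  -6.7] open 0.0002 q [-0.31  0.13  1.79 -0.    1.22 -0.85]
```

The end stop is felt at 12 N, at the predicted finger position of y ≈ -5. I'll back off, lift away and check.

```bash
python3 -m inch '[{"x":0,"y":0,"z":-6,"twist":0},{"x":0,"y":0,"z":-12,"twist":0},{"x":0,"y":-30,"z":0,"twist":0},{"x":0,"y":-40,"z":0,"twist":0},{"x":0,"y":-40,"z":0,"twist":0},{"x":0,"y":-40,"z":-30,"twist":0},{"x":0,"y":0,"z":-40,"twist":0},{"x":0,"y":0,"z":-40,"twist":0},{"x":0,"y":0,"z":-40,"twist":0},{"x":0,"y":0,"z":-40,"twist":0},{"x":0,"y":0,"z":0,"twist":0},{"x":0,"y":0,"z":0,"twist":0}]' >/dev/null;python3 st.py
python3 - <<'E'
from h import *
for n,(a,b,cc,d) in {"side":(200,340,290,470),"top":(145,280,295,445)}.items():
    c=imaging.read_camera(n);cv2.imwrite(f"pics/{n}7.png",cv2.resize(c["color"][a:b,cc:d,::-1],None,fx=4,fy=4,interpolation=2))
E
```

```text
t 14.9 fix xy 0.8 -211.8 tip z 207.1 yaw err deg -0.1 tilt -1.0 F fix [ 0.   0.2 -0. ] open 0.0005 q [-0.51  0.43  1.16  0.    1.56 -1.04]
```

View pics/side7.png

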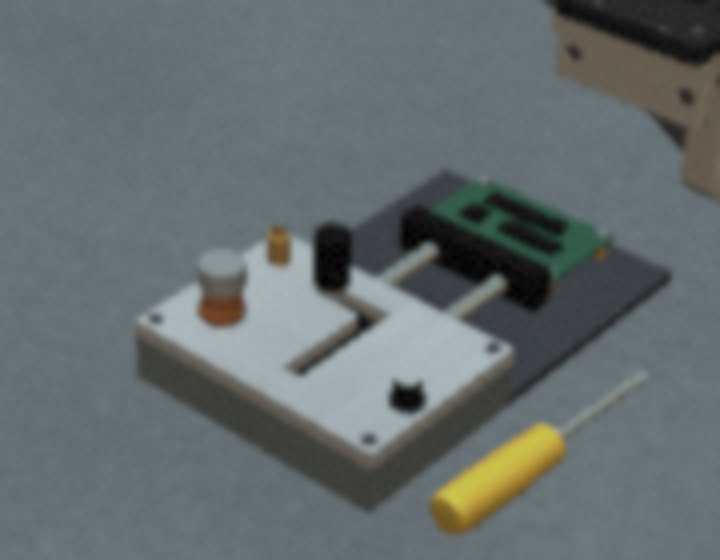

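View pics/top7.png

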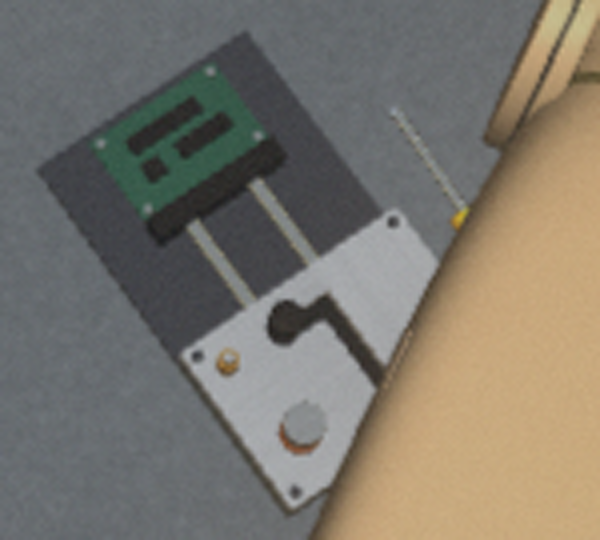

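```bash
python3 - <<'E'
from h import *
f=np.load("fx.npz");O,ex,ey=f["O"],f["ex"],f["ey"]
c=imaging.read_camera("top");R=cv2.Rodrigues(np.array(c["rvec"]))[0]
vv,uu=np.mgrid[210:240,355:378];d=c["depth"][210:240,355:378]
X=(np.stack([(uu-c["cx"])/c["fx"]*d,(vv-c["cy"])/c["fy"]*d,d],-1)-np.array(c["tvec"]))@R*1000
p=X[(X[...,2]>74)&(X[...,2]<90)][:,:2]-O;print("knob fix",(p@ex).mean(),(p@ey).mean(),len(p))
E
python3 -c "
from plant import robot
print(robot.close_job())"
```

```text
knob fix 2.475473009969245 14.256966040655415 58
the job is handed in; nothing more can be done
None
```

I pushed the knob along the long leg, then along the short leg, with the closed fingers from outside. I handed the job in at about 15 s.

- **Long leg:** I pushed until the stop at the corner was felt, at about 12 N. The pictures show the contact head against the circuit board.
- **Short leg:** I went round to the -y side and pushed in +y until the end stop was felt, again at about 12 N. I then backed the fingers off and lifted clear.
- **Last check:** The final depth reading puts the knob at fixture (2.5, 14.3) mm. It started at y ≈ -19 mm, so it travelled about 33 mm sideways, which is the full short leg plus some play. The 2.5 mm in x is about 1 mm past the stop's expected play, within camera accuracy.
- **Loose things:** The jar, standoff, spare knob and screwdriver look unmoved in the final pictures, judged by eye only. In the last top view the arm hid the spare knob and most of the screwdriver, but the side view shows both in place. I did not recheck the breadboard, spool and tin at the end. The arm passed well above the table.
- **Mismatch along the way:** The fingertips were thinner than I had assumed from the gripper's width, so the first stop came about 6 mm later than predicted.

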